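# Sweep salvaged parts into the display stand bay and shut its gate

## Task

Take the yellow-handled counter squeegee and sweep the five loose salvaged parts (two black speaker boxes, two yellow transformers, one green socket block) through the open gate into the bottom bay of the steel display stand; do not handle the parts themselves or lift them. Then swing the gate fully shut behind them and leave the squeegee lying on the ledge, blade and heel down, in front of the stand. Leave everything else on the ledge where it is.

Things in the scene. Friction and masses are not known exactly. Their poses are not given: they have to be found in the camera images.
- stand: Tiered steel display stand, fixed, 212 mm wide, 325 deep, 235 high. Origin: on the ledge, middle of the gate opening. x points into the stand, y along the opening, z up. The open-topped bottom bay spans x 0 to 120, y -100 to 100 mm; its floor is the ledge (no sill), its side walls are 4 mm thick, 60 high. Steps with stock behind it reach 155 mm high from x = 120, 232 mm from x = 220.
- gate (a joint): Gate angle in rad: 0 = shut across the front of the bay (against a stop), grows as it swings out over the ledge (stand's -x side); about 1.57 = straight out along the stand's -x. Light friction (1 N at its middle moves it): it stays where it is left.
- gate_hinge (a point): On the gate's upright hinge axis, 30 mm above the ledge; at x -3, y -100 mm in the stand's frame. The gate is a 3 mm steel sheet from 4 to 198 mm out from this axis, 7 to 55 mm above the ledge, its top and bottom rims 8 mm thick; at angle q it runs from the hinge along (-sin q, cos q) in the stand's x, y.
- gate_pin (a point): Centre of the black ball (16 mm across) on the upright pull pin (10 mm thick) at the gate's free end, 190 mm from the hinge axis and 88 mm above the ledge when in any position.
- squeegee_grip (a point): Centre of the level yellow grip (104 mm long, 22 wide, 20 high) of the counter squeegee (about 120 g), 38 mm above the ledge as it lies on blade edge and heel. x points along the grip to the head, z up. The heel slopes from the grip's rear down to the ledge and ends 89 mm behind this point.
- squeegee_blade (a point): Middle of the lower edge of the squeegee's stiff black rubber blade, at ledge level as it lies, 95 mm ahead of the grip's centre (x as for the grip). Blade 5 mm thick, 24 tall, 116 wide (along y); above it, 22 to 40 mm above the ledge, an aluminium bar 14 mm thick, 116 wide.
- speaker1: Salvaged loudspeaker box, black with a round steel grille, 34 x 24 x 14 mm; loose, 20 g, to be swept into the bay. Lies flat; origin on its underside, at the middle.
- speaker2: A second loudspeaker box like speaker1, 34 x 24 x 14 mm; loose, 20 g, to be swept into the bay. Lies flat; origin on its underside, at the middle.
- transformer1: Salvaged charger transformer, dark core round a yellow winding, 28 x 26 x 20 mm; loose, 20 g, to be swept into the bay. Lies flat; origin on its underside, at the middle.
- transformer2: A second charger transformer like transformer1, 28 x 26 x 20 mm; loose, 20 g, to be swept into the bay. Lies flat; origin on its underside, at the middle.
- socket1: Salvaged charging-socket block, green circuit board with a steel socket, 34 x 24 x 15 mm; loose, 20 g, to be swept into the bay. Lies flat; origin on its underside, at the middle.
- flip_phone: Old silver flip phone, closed, 92 x 48 x 19 mm, lying beside the swept area; leave alone. Origin on its underside, at the middle.
- red_case: Red rubber phone case, 150 x 76 x 11 mm, open side up; leave alone. Origin on its underside, at the middle.
- parts_bowl: Round magnetic parts bowl, blue aluminium, 94 mm across, 30 mm high; leave alone. Origin on its underside, at the middle.
- charging_brick: Black plastic charging brick, 62 x 58 x 28 mm; leave alone. Origin on its underside, at the middle.
- screwdriver: Small precision screwdriver with a blue handle, 143 mm long, 12 mm thick; leave alone. Origin on its underside, near the middle.
- screw_jar: Amber glass screw jar with a white cap, 48 mm across, 55 mm high; leave alone. Origin on its underside, at the middle.
- stripped_handset: Grey shell of a stripped handset, 138 x 68 x 9 mm; leave alone. Origin on its underside, at the middle.

How it is judged:
On the way, in this order (a step that is already met when the one before it is completed fails the run):
1. all five salvaged parts lie inside the stand's bottom bay (x of speaker1 in the frame of stand between 0.006 and 0.12 m and y of speaker1 in the frame of stand between -0.1 and 0.1 m and height (world z) of each of speaker1, speaker2, transformer1, transformer2, socket1 below 0.04 m and x of speaker2 in the frame of stand between 0.006 and 0.12 m and y of speaker2 in the frame of stand between -0.1 and 0.1 m and x of transformer1 in the frame of stand between 0.006 and 0.12 m and y of transformer1 in the frame of stand between -0.1 and 0.1 m and x of transformer2 in the frame of stand between 0.006 and 0.12 m and y of transformer2 in the frame of stand between -0.1 and 0.1 m and x of socket1 in the frame of stand between 0.006 and 0.12 m and y of socket1 in the frame of stand between -0.1 and 0.1 m), for 0.2 s.
2. the gate is swung shut with all five parts behind it (all of step 1 and value of joint gate below 0.06 rad), for 0.2 s.
At the end, for the whole second after the job is handed in: All five parts lie in the bottom bay (middles at least 6 mm behind the gate line), the gate is shut within 0.06 rad (11 mm at its free end) and still, and the squeegee lies on the ledge on blade and heel (level within 0.15 rad), its grip centre at least 3 cm in front of the gate line (all of step 2 and velocity of joint gate below 0.05 rad/s and height (world z) of squeegee_grip between 0.028 and 0.048 m and angle between squeegee_grip's own z axis and vertical below 0.15 rad and x of squeegee_grip in the frame of stand below -0.03 m); the robot touches nothing.
It fails at once if a salvaged part is touched by the gripper or arm instead of being swept with the squeegee (contact force between any of the fingers, the arm and speaker1 above 0.5 N or contact force between any of the fingers, the arm and speaker2 above 0.5 N or contact force between any of the fingers, the arm and transformer1 above 0.5 N or contact force between any of the fingers, the arm and transformer2 above 0.5 N or contact force between any of the fingers, the arm and socket1 above 0.5 N).
It fails at once if a salvaged part leaves the ledge (lifted or flicked more than 5 cm up) (height (world z) of any of speaker1, speaker2, transformer1, transformer2, socket1 above 0.05 m).
It fails at once if one of the other things on the ledge is shifted by more than 2 cm (distance of any of flip_phone, red_case, parts_bowl, charging_brick, screwdriver, screw_jar, stripped_handset from where it was at the start of the episode above 0.02 m).
It also fails if it takes over 72 s, if anything falls off the work surface, if the arm or the gripper's body presses on something with over 40 N, if the wrist force passes 120 N, or if a joint passes its speed limit or range.

## Robot

A 6-joint arm with a two-finger parallel gripper is mounted at the origin on the work surface. World frame = base frame: x ahead of the robot, y to its left, z up, the work surface at z = 0. Lengths are in m, angles in rad, forces in N, time in s.
With the tool pointing down it reaches from about 0.325 to 0.925 m from the base axis. Payload 3.1 kg.
Tool frame: the origin (TCP) lies at the very end of the fingers, on their centre line; the grasp point (between the pads) lies 19 mm behind it; y points along the fingers, z is the direction in which the jaws open and shut, and the axes are right-handed (so a half turn about y gives the same grasp; the last joint's range is limited). The gripper opens to 85 mm and grips with 20 to 120 N. Pads are 22 mm wide; open, the fingers measure 114 mm over their backs; the gripper's body (76 mm by 85 mm) begins 54 mm behind the grasp point. The pads swing forward as they close: fully open they stand 13 mm farther back than shut.
Start: joints at [1.221, 0.217, 1.613, -0, 1.311, -0.112], TCP at [0.147, 0.607, 0.231] pointing down, gripper open.
Joint ranges: [-2.75, 2.75], [-0.78, 2.1], [0.31, 2.55], [-1.13, 4.27], [0.13, 2.63], [-2.58, 2.58]. Speed limits (rad/s): [2.79, 2.79, 3.14, 3.14, 3.14, 3.14].

## Interface

Orientations are given as [roll, pitch, yaw] about the fixed x, y, z axes, in that order (R = Rz(yaw) Ry(pitch) Rx(roll)).
In Python, from workcell import ctrl gives the robot as it stands. Calls block until the motion is done:
- ctrl.move_pose(position, orientation): joint-space move of the TCP to a pose.
- ctrl.move_l(position, orientation=None, velocity=0.15): straight line of the TCP; orientation=None keeps the orientation; velocity is the mean speed in m/s.
- ctrl.move_j(angles): joint-space move.
- ctrl.set_gripper(opening, newtons=None): opening from 0.0 (shut) to 1.0 (fully open); newtons is the grip in N (None keeps the last); returns when the fingers have stopped.
- ctrl.hold(seconds).
- ctrl.ik(position, orientation): joint angles nearest the present ones, or None.
- ctrl.sense(): the state.
- ctrl.get_image(name): name is "scene" or "top" or "wrist"; returns the picture (400x640x3 uint8, red, green, blue); there is no depth.
- ctrl.get_calibration(name): a dict with "camera_matrix" (3x3 intrinsics, pixels), "R" (3x3) and "t" (3): a world point X has camera coordinates R X + t; the wrist camera has in their place "T_tool_cam" (4x4, takes a point from camera to tool coordinates, whose origin is the TCP and whose axes are the tool frame's). Camera axes: x right, y down, z forward; pixel columns grow to the right and rows downward; lengths in m; the calibration is good to about 2 mm. The wrist camera is an equidistant fisheye: a pixel r from the principal point sees the ray r / f radians off the axis. A picture is of the moment at which its call begins: read the wrist's pose just before it. get_calibration takes no time and is no camera call.
A pose or a line that the arm cannot do raises ctrl.IKError and nothing moves.
- ctrl.finish_job(): hands the job in, once; it reports no verdict.
The state is a dict: "clock": time; "q": joint angles; "joint_vel": joint speeds; "joint_efforts": joint torques, N m; "eef_pos": TCP position; "eef_rot": TCP orientation; "force": force on the tool from outside, world axes, zero at the start; "ft_torque": the same for the moment, N m; "gripper_width": opening from 0.0 (shut) to 1.0 (fully open).
Only numpy, scipy, OpenCV 4.12 (cv2) and the standard library are available. Lean on these libraries where they do the work, as an engineer would, in place of code of your own. Each camera call takes 0.05 s, during which the arm holds its last target.

## Working session

There is one attempt and no reset: what is moved stays moved. The work goes in short steps, each a Python script; the robot and the scene stay as the last script left them, time stands still between calls to the robot, and variables do not carry over. Pictures are saved under pics/ and viewed, and the job is handed in when it is done.

```bash
ls; mkdir -p pics; python3 - <<'E'
from workcell import ctrl
import cv2
for n in ["scene","top","wrist"]:
    im=ctrl.get_image(n); cv2.imwrite(f"pics/{n}0.png",im[:,:,::-1])
    print(n,ctrl.get_calibration(n))
s=ctrl.sense();print(s)
E
```

```text
pics
scene {'camera_matrix': array([[368.04038689,   0.        , 320.61722187],
       [  0.        , 368.04038689, 202.01238305],
       [  0.        ,   0.        ,   1.        ]]), 'R': array([[-0.16774611,  0.98565885, -0.01838121],
       [ 0.78116205,  0.12152326, -0.6123871 ],
       [-0.60137102, -0.11708425, -0.79034434]]), 't': array([-0.0173918 , -0.40972478,  1.26170504])}
top {'camera_matrix': array([[385.17597641,   0.        , 320.66354579],
       [  0.        , 385.17597641, 199.24999386],
       [  0.        ,   0.        ,   1.        ]]), 'R': array([[-0.0176084 , -0.99984421,  0.00122829],
       [-0.99576609,  0.0174257 , -0.09025654],
       [ 0.09022107, -0.00281236, -0.99591779]]), 't': array([0.14199845, 0.53638943, 1.18992202])}
wrist {'camera_matrix': array([[309.70691629,   0.        , 322.83181548],
       [  0.        , 309.70691629, 200.47467239],
       [  0.        ,   0.        ,   1.        ]]), 'T_tool_cam': array([[-2.53446393e-05,  9.50545730e-01,  3.10584632e-01,
        -7.91747826e-02],
       [-1.58366921e-04, -3.10584632e-01,  9.50545718e-0
[... 187 characters left out ...]
00000e+00]])}
{'clock': 0.15, 'q': array([ 1.22079302e+00,  2.17611622e-01,  1.61459932e+00,  4.03390604e-06,
        1.31132560e+00, -1.12191621e-01]), 'joint_vel': array([ 8.39031468e-04, -3.67833257e-03, -4.01080810e-03,  2.10044160e-03,
       -6.28364304e-05,  9.51718967e-04]), 'joint_efforts': array([ 7.51077405e-04, -3.97447407e+01, -3.04416382e+01,  9.63616600e-06,
        5.69005148e-03,  5.53283201e-06]), 'eef_pos': array([0.1469846 , 0.60680602, 0.23023154]), 'eef_rot': array([-1.57272756e+00,  2.21502799e-04, -2.37812940e-01]), 'force': array([-0.6352925 ,  0.83312385,  0.58700283]), 'ft_torque': array([-0.00340068, -0.02810977,  0.025672  ]), 'gripper_width': 1.0007218301842078}
```

View pics/top0.png

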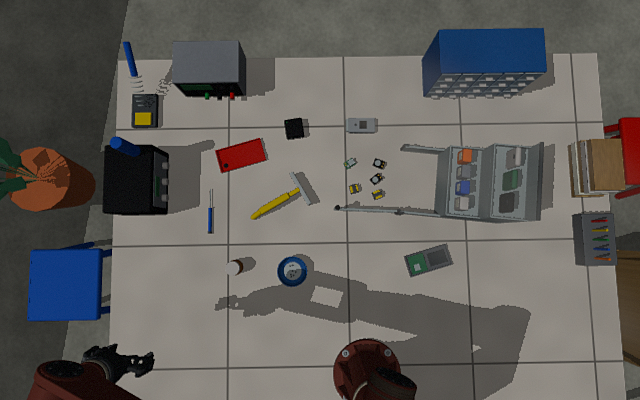

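View pics/scene0.png

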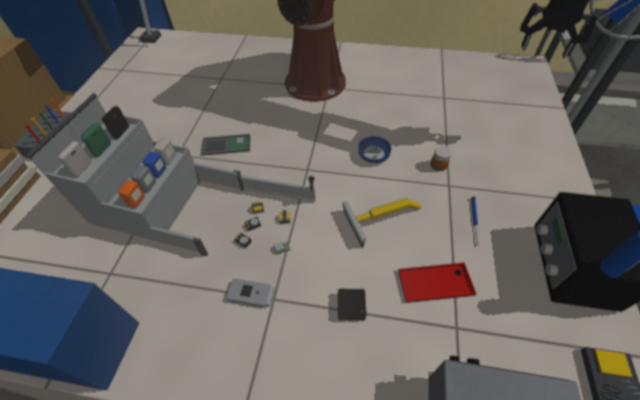

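View pics/wrist0.png

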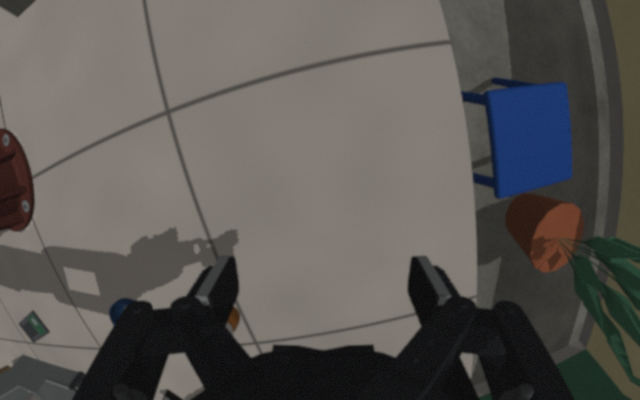

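```bash
python3 - <<'E'
import cv2
im=cv2.imread("pics/top0.png")
cv2.imwrite("pics/c1.png",cv2.resize(im[135:225,240:440],None,fx=4,fy=4,interpolation=cv2.INTER_CUBIC))
im=cv2.imread("pics/scene0.png")
cv2.imwrite("pics/c2.png",cv2.resize(im[130:290,180:430],None,fx=3.2,fy=3.2,interpolation=cv2.INTER_CUBIC))
E
```

```text
(no output)
```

View pics/c1.png

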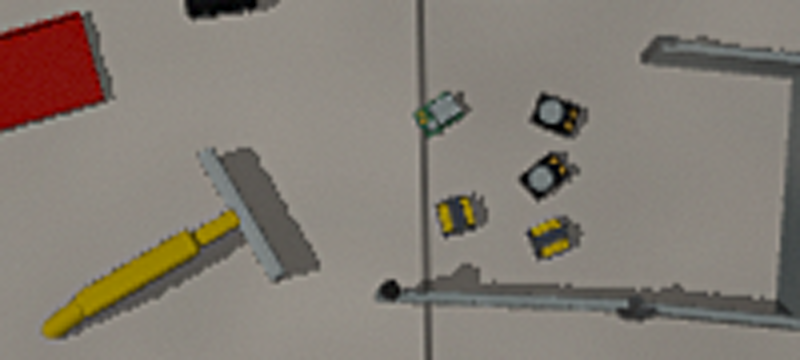

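View pics/c2.png

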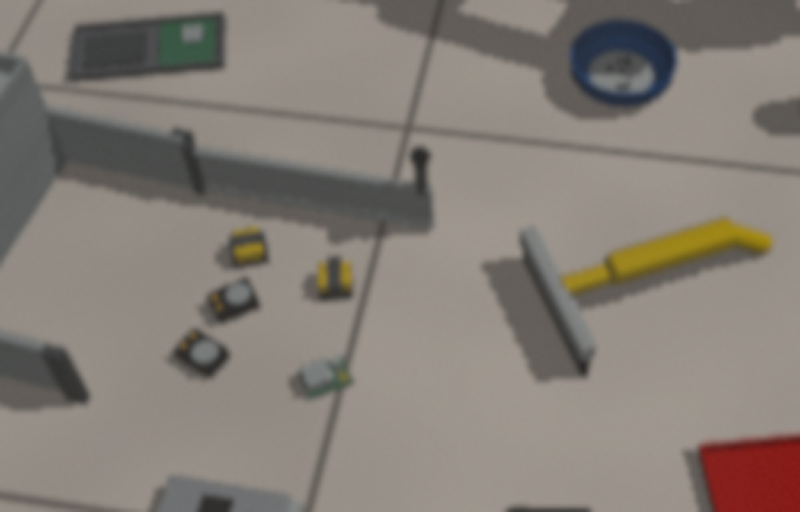

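```bash
cat > h.py <<'E'
import numpy as np, cv2
from workcell import ctrl
def w(u,v,z,cam="top"):
    c=ctrl.get_calibration(cam);K,R,t=c["camera_matrix"],c["R"],c["t"]
    d=R.T@np.linalg.inv(K)@np.array([u,v,1.]); o=-R.T@t
    return o+d*(z-o[2])/d[2]
def proj(X,cam="top"):
    c=ctrl.get_calibration(cam);p=c["camera_matrix"]@(c["R"]@np.array(X,float)+c["t"]);return p[:2]/p[2]
def tc(x,y,z): return w(240+x/4,135+y/4,z)
def sc(x,y,z): return w(180+x/3.2,130+y/3.2,z,"scene")
E
python3 - <<'E'
from h import *
np.set_printoptions(precision=4,suppress=True)
P=dict(ball=(390,290,.088),hingetop=(632,302,.06),farwall_front=(657,42,.06),gripback=(80,299,.048),gripfront=(193,242,.048),barA=(204,151,.04),barB=(277,277,.04),soc=(440,112,.012),sp1=(553,112,.014),sp2=(543,178,.014),tr1=(458,214,.02),tr2=(550,238,.02))
for k,v in P.items(): print(k,tc(*v))
S=dict(ball=(420,156,.088),hinge=(187,140,.06),far=(55,350,.06),barA=(527,232,.04),barB=(590,355,.04),gripb=(730,228,.048),gripf=(612,265,.048),soc=(320,372,.012),sp1=(203,352,.014),sp2=(235,295,.014),tr1=(335,272,.02),tr2=(248,243,.02))
for k,v in S.items(): print(k,sc(*v))
for p in [(360,125),(294,128),(242,155),(428,260),(292,270),(211,211),(236,268)]: print(p,w(*p,.01))
E
```

```text
ball [0.5075 0.083  0.088 ]
hingetop [ 0.497  -0.1027  0.06  ]
farwall_front [ 0.6982 -0.1292  0.06  ]
gripback [0.5074 0.3201 0.048 ]
gripfront [0.55   0.2326 0.048 ]
barA [0.6223 0.224  0.04  ]
barB [0.5224 0.1683 0.04  ]
soc [0.6551 0.0363 0.012 ]
sp1 [ 0.6532 -0.0541  0.014 ]
sp2 [ 0.6    -0.0445  0.014 ]
tr1 [0.5715 0.0247 0.02  ]
tr2 [ 0.5511 -0.0477  0.02  ]
ball [0.5096 0.0834 0.088 ]
hinge [ 0.4969 -0.1069  0.06  ]
far [ 0.6984 -0.1382  0.06  ]
barA [0.5313 0.1679 0.04  ]
barB [0.6323 0.2253 0.04  ]
gripb [0.5104 0.3176 0.048 ]
gripf [0.5581 0.2337 0.048 ]
soc [0.6595 0.0348 0.012 ]
sp1 [ 0.6576 -0.0534  0.014 ]
sp2 [ 0.605  -0.0443  0.014 ]
tr1 [0.5764 0.0274 0.02  ]
tr2 [ 0.5598 -0.0458  0.02  ]
(360, 125) [0.7798 0.0006 0.01  ]
(294, 128) [0.7736 0.2149 0.01  ]
(242, 155) [0.6876 0.3834 0.01  ]
(428, 260) [ 0.3424 -0.2016  0.01  ]
(292, 270) [0.3189 0.2263 0.01  ]
(211, 211) [0.5087 0.4818 0.01  ]
(236, 268) [0.3282 0.4019 0.01  ]
```

```bash
cat >> h.py <<'E'
class Stand:
    def __init__(s,o=(.600,-.1175),yaw=-1.69): s.o=np.array(o);s.yaw=yaw
    def W(s,x,y,z=0):
        c,n=np.cos(s.yaw),np.sin(s.yaw);return np.array([s.o[0]+c*x-n*y,s.o[1]+n*x+c*y,z])
def overlay(src,dst,cam,st,sq,q,crop,f):
    im=cv2.imread(src);u0,v0,u1,v1=crop
    im=cv2.resize(im[v0:v1,u0:u1],None,fx=f,fy=f,interpolation=cv2.INTER_CUBIC)
    P=lambda X:tuple(int(round(a)) for a in (proj(X,cam)-[u0,v0]+.5)*f)
    def pl(pts,c):
        for a,b in zip(pts[:-1],pts[1:]): cv2.line(im,P(a),P(b),c,1)
    for y in(-.1,.1,-.104,.104): pl([st.W(0,y,0),st.W(0,y,.06),st.W(.12,y,.06)],(0,0,255))
    pl([st.W(.12,-.1,.155),st.W(.12,.1,.155)],(0,0,255))
    pl([st.W(.325,-.106,.235),st.W(.325,.106,.235)],(0,0,255))
    g=lambda r,z:st.W(-.003-np.sin(q)*r,-.1+np.cos(q)*r,z)
    pl([g(.004,.055),g(.198,.055),g(.198,.007)],(0,255,0)); cv2.circle(im,P(g(.19,.088)),4,(0,255,0),1)
    S=Stand(sq[:2],sq[2])
    pl([S.W(a,b,.048) for a,b in[(-.052,-.011),(.052,-.011),(.052,.011),(-.052,.011),(-.052,-.011)]],(255,0,0))
    pl([S.W(.095+a,b,.04) for a,b in[(-.007,-.058),(.007,-.058),(.007,.058),(-.007,.058),(-.007,-.058)]],(255,0,0))
    cv2.imwrite(dst,im)
E
python3 - <<'E'
from h import *
np.set_printoptions(precision=4,suppress=True)
print(tc(660,42,.06),tc(793,55,.06), tc(632,302,.06),tc(793,315,.06))
print("stand back/front top edges",w(545,142,.235),w(540,220,.235))
print("redcorner",tc(105,97,.011), tc(78,12,.011))
st=Stand();sq=(.531,.278,-1.06)
overlay("pics/top0.png","pics/o1.png","top",st,sq,1.64,(240,125,560,230),2.5)
overlay("pics/scene0.png","pics/o2.png","scene",st,sq,1.64,(30,90,430,290),2)
E
```

```text
[ 0.6982 -0.1316  0.06  ] [ 0.6862 -0.2342  0.06  ] [ 0.497  -0.1027  0.06  ] [ 0.4849 -0.2251  0.06  ]
stand back/front top edges [ 0.6611 -0.4616  0.235 ] [ 0.4558 -0.4342  0.235 ]
redcorner [0.6722 0.3052 0.011 ] [0.7422 0.3267 0.011 ]
```

View pics/o1.png

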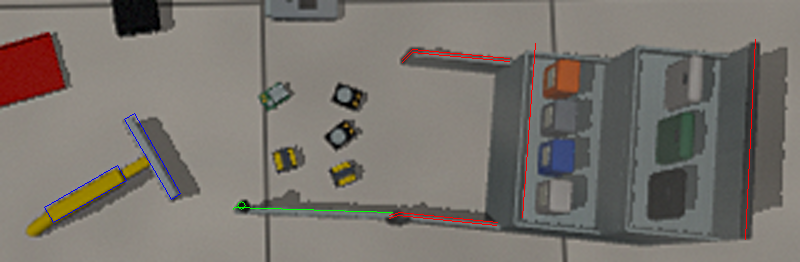

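View pics/o2.png

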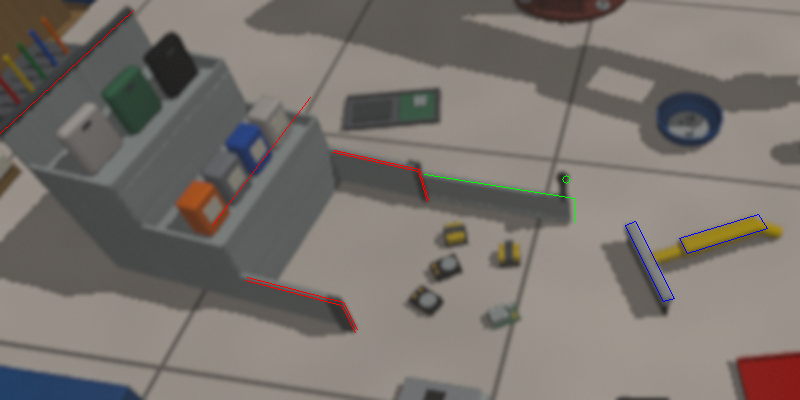

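```bash
cat >> h.py <<'E'
RX=-np.pi/2
def ori(yaw): return [RX,0,yaw]
E
python3 - <<'E'
from h import *
g=np.array([.530,.277]);yaw=-1.06
ctrl.move_pose([*g,.13],ori(yaw))
ctrl.move_l([*g,.018],ori(yaw))
cv2.imwrite("pics/w1.png",ctrl.get_image("wrist")[:,:,::-1])
ctrl.set_gripper(0.0,60)
s=ctrl.sense();print(s['clock'],s['gripper_width'],s['force'],s['eef_pos'])
cv2.imwrite("pics/t1.png",ctrl.get_image("top")[:,:,::-1])
cv2.imwrite("pics/w2.png",ctrl.get_image("wrist")[:,:,::-1])
E
```

```text
3.5667 0.2487894127287624 [-0.08097803 -0.06649208  3.04509049] [0.53038397 0.27715684 0.01839964]
```

View pics/w1.png

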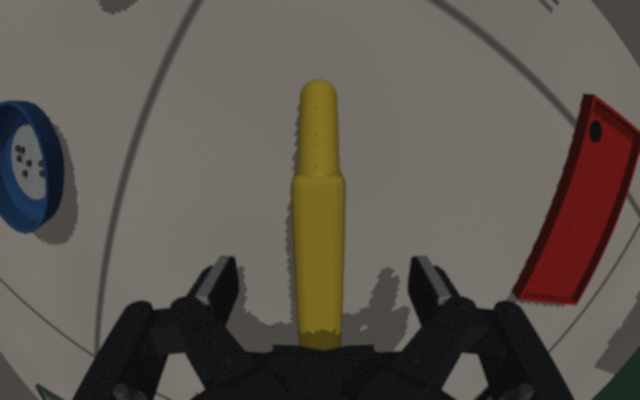

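View pics/w2.png

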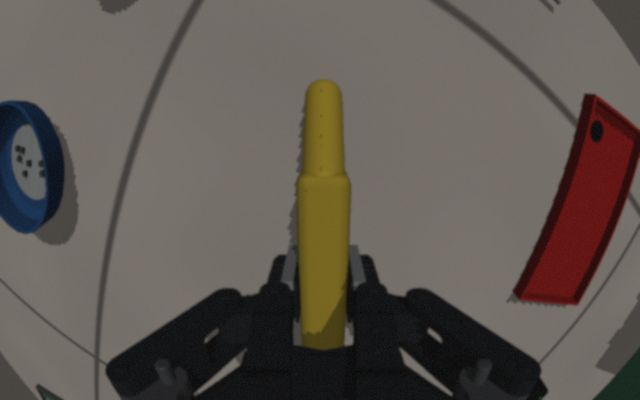

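View pics/t1.png

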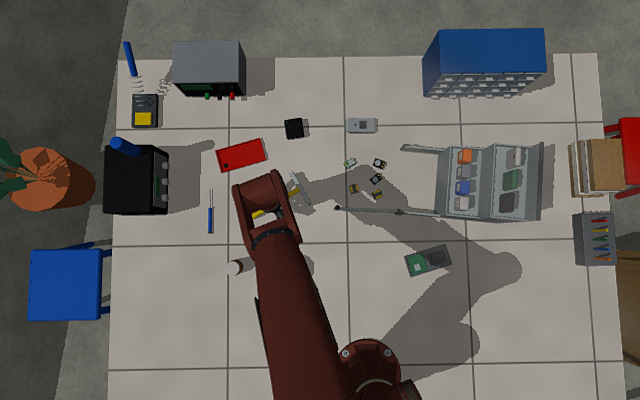

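```bash
cat >> h.py <<'E'
def wray(u,v,pos,yaw,z):
    c=ctrl.get_calibration("wrist");K=c["camera_matrix"];T=c["T_tool_cam"]
    d=np.array([u-K[0,2],v-K[1,2]]);r=np.hypot(*d);th=r/K[0,0]
    ray=np.array([*(d/r*np.sin(th)),np.cos(th)])
    from scipy.spatial.transform import Rotation as Ro
    R=Ro.from_euler('xyz',ori(yaw)).as_matrix()
    o=R@T[:3,3]+pos; dd=R@T[:3,:3]@ray
    return o+dd*(z-o[2])/dd[2]
E
python3 - <<'E'
from h import *
p=ctrl.sense()['eef_pos']
for px in [(325,178,.048),(323,82,.005),(299,180,.04),(350,180,.04)]:
    X=wray(*px[:2],p,-1.06,px[2])-p; c,s=np.cos(-1.06),np.sin(-1.06)
    print(px, "tool-x",X[0]*c+X[1]*s,"lat",-X[0]*s+X[1]*c)
E
```

```text
(325, 178, 0.048) tool-x -0.05186720040077153 lat 0.0016540753854082588
(323, 82, 0.005) tool-x -0.09037949916718208 lat 0.0009647698652657799
(299, 180, 0.04) tool-x -0.049074221685570484 lat -0.008777807279333076
(350, 180, 0.04) tool-x -0.049074536283508566 lat 0.011828416723438921
```

```bash
python3 - <<'E'
from h import *
st=Stand();Y=st.yaw
def go(bx,y,z,v=.15): ctrl.move_l(st.W(bx-.095,y,z),ori(Y),velocity=v)
p=ctrl.sense()['eef_pos']
ctrl.move_l([p[0],p[1],.085])
go(-.205,.032,.085)
go(-.205,.032,.020)
print(ctrl.sense()['force'],ctrl.sense()['clock'])
cv2.imwrite("pics/s2.png",ctrl.get_image("scene")[:,:,::-1])
go(-.10,.032,.020,.08)
cv2.imwrite("pics/s3.png",ctrl.get_image("scene")[:,:,::-1])
print(ctrl.sense()['force'],ctrl.sense()['clock'])
E
python3 -c "
import cv2,numpy as np
a=[cv2.resize(cv2.imread(f'pics/s{i}.png')[100:300,100:400],None,fx=2,fy=2)for i in(2,)]+[cv2.resize(cv2.imread('pics/s3.png')[100:300,100:400],None,fx=2,fy=2)]
cv2.imwrite('pics/v1.png',a[0]);cv2.imwrite('pics/v2.png',a[1])"
```

```text
[ 0.09269937 -0.10243305 -0.47777569] 6.1333
[-0.0328603   0.01735289 -1.63915407] 7.6917
```

View pics/v1.png

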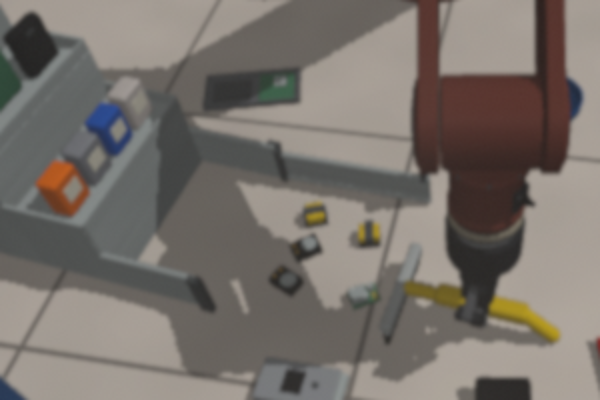

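View pics/v2.png

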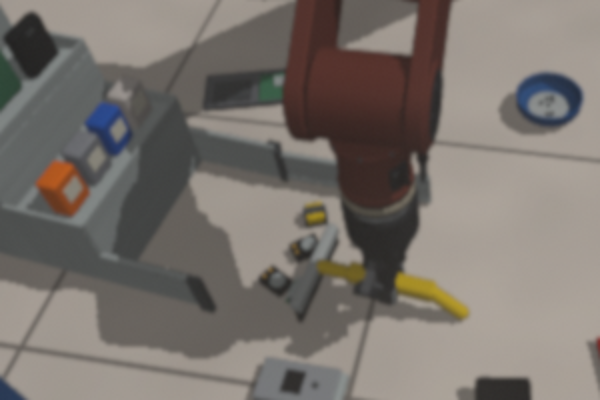

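```bash
python3 - <<'E'
from h import *
st=Stand();Y=st.yaw
def go(bx,y,z,v=.15): ctrl.move_l(st.W(bx-.095,y,z),ori(Y),velocity=v)
go(.022,.030,.020,.08)
print(ctrl.sense()['force'],ctrl.sense()['clock'])
go(-.03,.030,.020)
go(-.03,.030,.09)
go(-.22,.0,.09,.2)
cv2.imwrite("pics/s4.png",ctrl.get_image("scene")[:,:,::-1])
cv2.imwrite("pics/t4.png",ctrl.get_image("top")[:,:,::-1])
import cv2
cv2.imwrite('pics/v4.png',cv2.resize(cv2.imread('pics/s4.png')[100:300,100:400],None,fx=2,fy=2))
cv2.imwrite('pics/v5.png',cv2.resize(cv2.imread('pics/t4.png')[130:230,240:500],None,fx=3,fy=3))
E
```

```text
[-0.00883345  0.16278067 -0.68460478] 9.3667
```

View pics/v4.png

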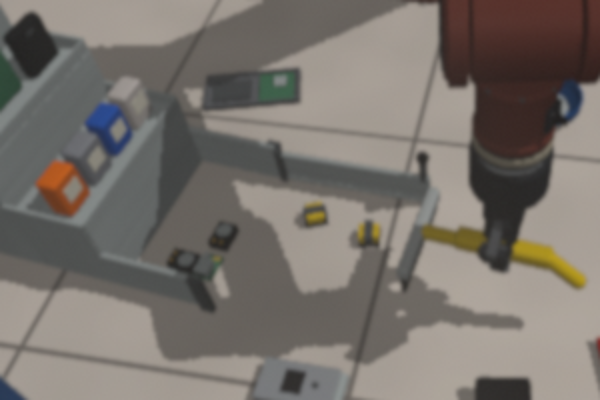

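View pics/v5.png

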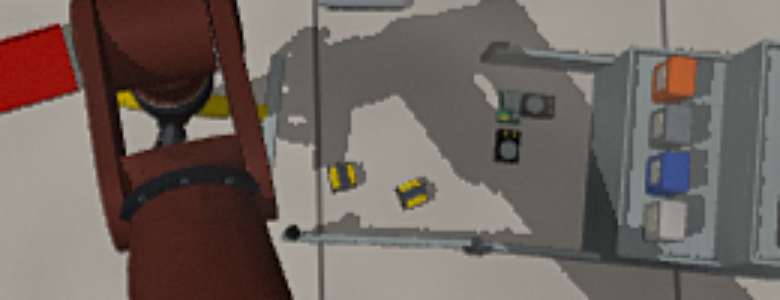

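```bash
python3 - <<'E'
from h import *
st=Stand();Y=st.yaw
def go(bx,y,z,v=.15): ctrl.move_l(st.W(bx-.095,y,z),ori(Y),velocity=v)
go(-.205,-.028,.09)
go(-.205,-.028,.020)
go(.03,-.028,.020,.08)
print(ctrl.sense()['force'],ctrl.sense()['clock'])
go(-.03,-.028,.020)
go(-.03,-.02,.09)
go(-.25,.0,.09,.2)
cv2.imwrite("pics/s6.png",ctrl.get_image("scene")[:,:,::-1])
cv2.imwrite("pics/t6.png",ctrl.get_image("top")[:,:,::-1])
cv2.imwrite('pics/v6.png',cv2.resize(cv2.imread('pics/s6.png')[100:300,100:400],None,fx=2,fy=2))
cv2.imwrite('pics/v7.png',cv2.resize(cv2.imread('pics/t6.png')[130:230,300:500],None,fx=4,fy=4))
E
```

```text
[-0.19620746  0.28608778 -1.30439645] 15.75
```

View pics/v6.png

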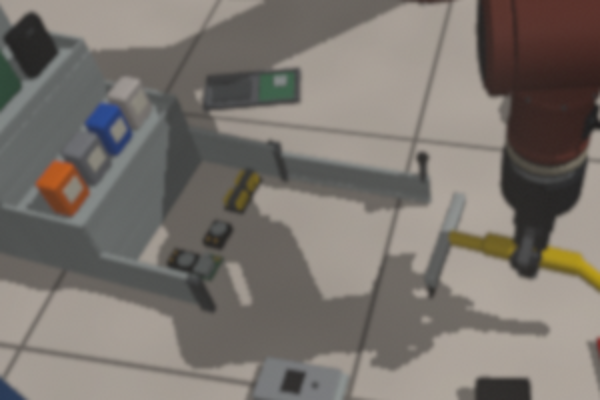

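View pics/v7.png

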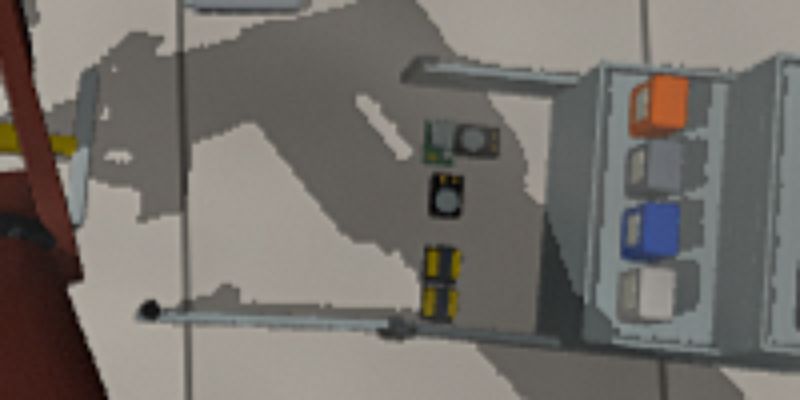

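```bash
python3 - <<'E'
from h import *
p=[.530,.277]
ctrl.move_l([*p,.085],ori(-1.06),velocity=.15)
ctrl.move_l([*p,.0188],ori(-1.06),velocity=.1)
print(ctrl.sense()['force'])
ctrl.set_gripper(0.6)
ctrl.move_l([*p,.15],ori(-1.06),velocity=.15)
st=Stand();Y=st.yaw
ctrl.set_gripper(0.0,30)
a=st.W(-.003-.13-.02,-.1-.07,.16)
ctrl.move_l(a,ori(Y),velocity=.2)
cv2.imwrite("pics/s8.png",ctrl.get_image("scene")[:,:,::-1])
cv2.imwrite("pics/w8.png",ctrl.get_image("wrist")[:,:,::-1])
s=ctrl.sense();print(s['clock'],s['force'],s['eef_pos'],s['gripper_width'])
E
```

```text
[ 0.25718147 -0.26026958 -1.95270608]
23.45 [-0.18722862  0.51578921  0.14433165] [0.44961585 0.05528811 0.1599836 ] -0.003130845472502864
```

View pics/s8.png

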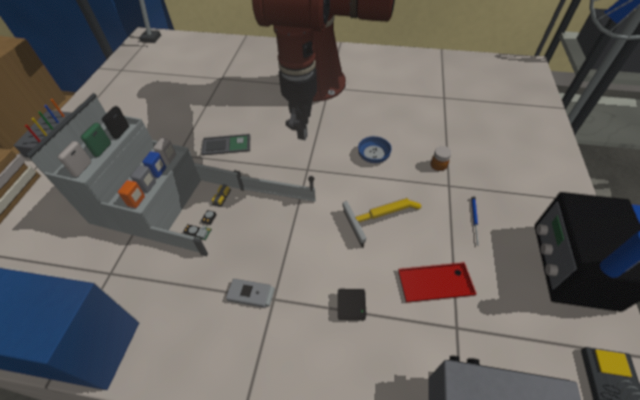

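View pics/w8.png

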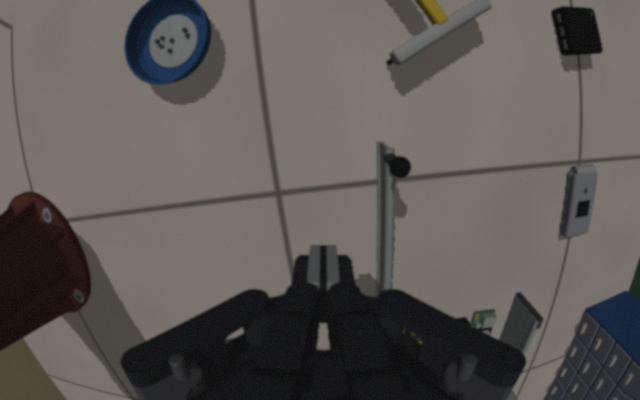

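```bash
python3 - <<'E'
from h import *
st=Stand();Y=st.yaw; r=.125; z=.038
def P(q,d): return st.W(-.003-np.sin(q)*r-np.cos(q)*d,-.1+np.cos(q)*r-np.sin(q)*d,z)
ctrl.move_l(P(1.64,.06),ori(Y),velocity=.15)
ctrl.move_l(P(1.6,.02),ori(Y),velocity=.08)
f0=ctrl.sense()['force']
for q in np.arange(1.45,.24,-.15):
    ctrl.move_l(P(q,.018),ori(Y),velocity=.07)
    s=ctrl.sense(); print(round(q,2),(s['force']-f0).round(2),s['clock'])
    if np.linalg.norm(s['force']-f0)>15: break
cv2.imwrite("pics/s9.png",ctrl.get_image("scene")[:,:,::-1])
cv2.imwrite("pics/w9.png",ctrl.get_image("wrist")[:,:,::-1])
E
```

```text
1.45 [-0.23  0.63  1.  ] 25.6
1.3 [-0.61 -0.32 -0.08] 26.0167
1.15 [-1.    0.51  0.26] 26.4333
1.0 [-0.15  0.07  1.25] 26.85
0.85 [-0.47  0.45  1.27] 27.2667
0.7 [-1.01 -0.27  0.15] 27.6833
0.55 [-0.81  0.54  0.  ] 28.1
0.4 [-0.91  0.33  0.58] 28.5167
0.25 [-1.07  0.96 -0.6 ] 28.9333
```

View pics/s9.png

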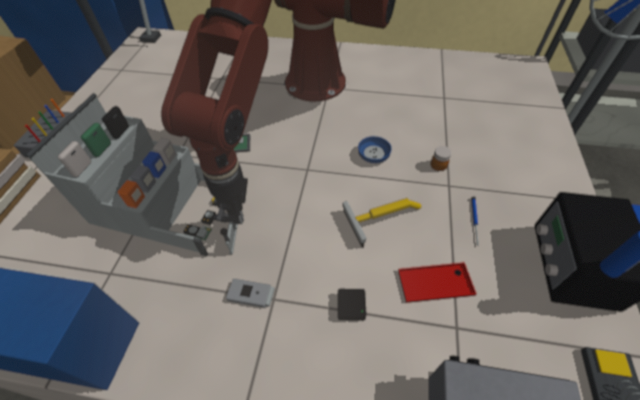

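View pics/w9.png

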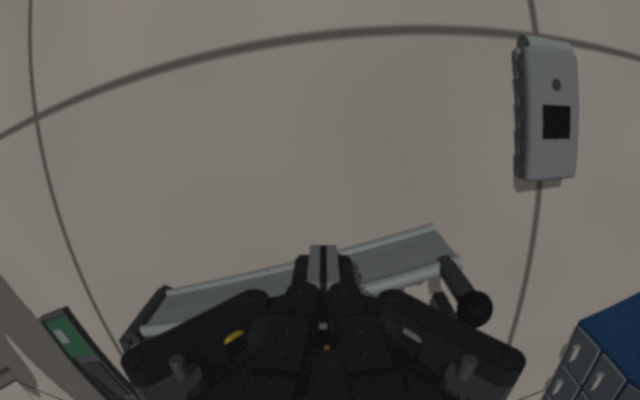

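```bash
python3 - <<'E'
from h import *
st=Stand();Y=st.yaw; r=.125; z=.038
def P(q,d): return st.W(-.003-np.sin(q)*r-np.cos(q)*d,-.1+np.cos(q)*r-np.sin(q)*d,z)
f0=ctrl.sense()['force']
ctrl.move_l(P(.1,.018),ori(Y),velocity=.05)
xs=np.array([np.cos(Y),np.sin(Y)])
for d in np.arange(.018,.000,-.001):
    ctrl.move_l(P(0,d),ori(Y),velocity=.03)
    f=[ (ctrl.hold(.05),ctrl.sense()['force'])[1] for _ in range(2)]
    f=(np.mean(f,0)-f0)[:2]@xs
    print(round(d,3),round(f,2),ctrl.sense()['clock'])
    if f<-6: break
ctrl.move_l(P(0,.04),ori(Y),velocity=.05)
p=P(0,.06);p[2]=.2
ctrl.move_l(p,ori(Y),velocity=.2)
ctrl.move_l([.35,.12,.25],ori(Y),velocity=.2)
cv2.imwrite("pics/s10.png",ctrl.get_image("scene")[:,:,::-1])
cv2.imwrite("pics/t10.png",ctrl.get_image("top")[:,:,::-1])
overlay("pics/s10.png","pics/o10.png","scene",st,(.53,.277,-1.06),0,(60,120,420,320),2.2)
overlay("pics/t10.png","pics/o11.png","top",st,(.53,.277,-1.06),0,(240,125,480,230),3.3)
print(ctrl.sense()['clock'])
E
```

```text
0.018 -0.51 30.225
0.017 -0.54 30.575
0.016 -0.59 30.925
0.015 -1.36 31.275
0.014 -0.29 31.625
0.013 -0.02 31.975
0.012 -0.77 32.325
0.011 -0.58 32.675
0.01 -0.22 33.025
0.009 -1.15 33.375
0.008 -5.88 33.725
0.007 -7.6 34.075
37.7833
```

View pics/o10.png

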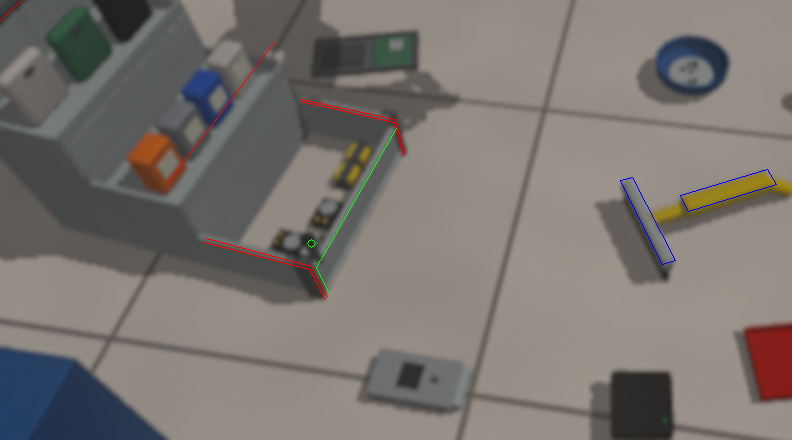

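View pics/o11.png

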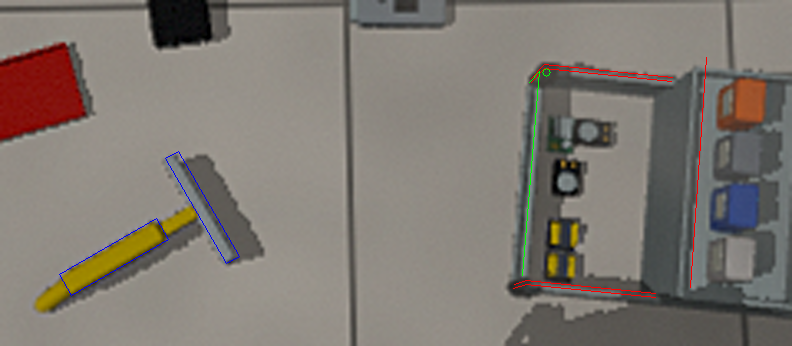

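```bash
python3 - <<'E'
import cv2
cv2.imwrite("pics/z.png",cv2.resize(cv2.imread("pics/t10.png")[140:225,380:480],None,fx=7,fy=7,interpolation=cv2.INTER_CUBIC))
E
```

```text
(no output)
```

View pics/z.png

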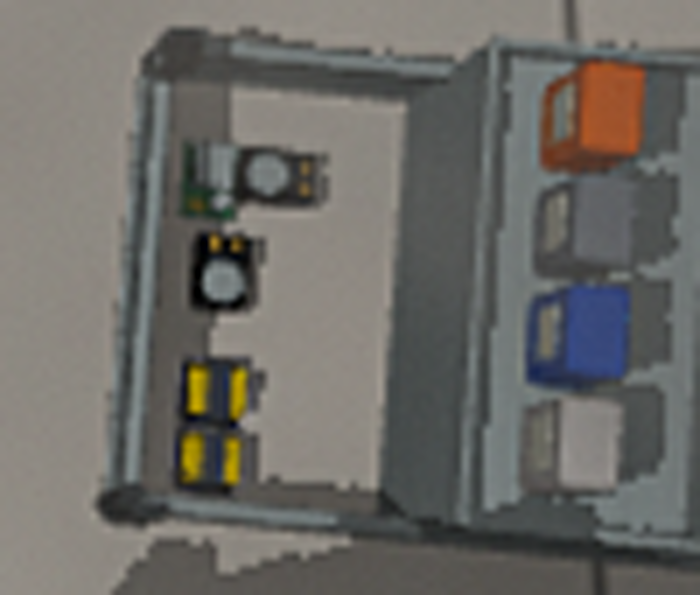

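```bash
python3 - <<'E'
from h import *
print(ctrl.sense()['force'],ctrl.sense()['clock']); ctrl.finish_job()
E
```

```text
[-0.01818436  0.47254042 -0.15950885] 37.7833
the job is handed in; nothing more can be done
```

The job is handed in, about 38 s into the 72 s allowed; no verdict is reported.

I swept the five parts into the bay in two passes of the squeegee, then laid the squeegee back about where it started. I pushed the gate shut with closed fingers until it pressed on its stop at about 7.6 N, then moved the arm clear.

The last pictures showed:
- **Parts:** all five lie behind the gate. I judged this from the picture and did not calculate their final positions. The socket block is nearest the gate, roughly 3 cm in by where the blade stopped.
- **Gate:** its line matches the shut line to about 0.02 rad, against the 0.06 allowed.
- **Squeegee:** it lies on blade and heel, well in front of the stand.
- **Other things:** none of those in view looked moved.

The top camera showed the gate and the front end of the stand about 5 mm off my model. It was the same at both ends, so I took it as calibration or fit error, not as a gap in the gate. No check failed.

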